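Point out the induction items for the checklist

ROBOT

A 6-joint arm with a two-finger parallel gripper is mounted at the origin on a cart in front of the work surface, level with it; the furniture and walls round the work are solid. World frame = base frame: x ahead of the robot, y to its left, z up, the work surface at z = 0. Lengths are in m, angles in rad, forces in N, time in s.
With the tool pointing down it reaches from about 0.4 to 0.825 m from the base axis. Payload 7 kg.
Tool frame: the origin (TCP) lies between the finger pads, 19 mm behind the fingertips; this is the grasp point; z points along the fingers, y is the line along which they close (so a half turn about z gives the same grasp; the last joint's range is limited). The gripper opens to 88 mm and grips with 3 to 60 N. Pads are 19 mm wide; open, the fingers measure 130 mm over their backs; the gripper's body (78 mm by 193 mm) begins 47 mm behind the grasp point.
Start: joints at [1.591, 0.359, 0.012, 0, -1.224, -0.288], TCP at [0.179, 0.651, 0.245] pointing down, gripper open.
Joint ranges: [-3.07, 3.07], [-1.43, 2.12], [-1.02, 1.25], [-3.03, 1.67], [-3.05, -0], [-3.03, 3.03]. Speed limits (rad/s): [2.39, 2.39, 3.01, 3.14, 3.14, 3.14].

INTERFACE

Orientations are given as a 3x3 rotation matrix whose columns are the frame's x, y, z axes.
In Python, from plant import telemetry, cams, bot gives the robot as it stands.
- The arm moves only by the shell command python3 -m inch 'ROWS' [FORCE]. ROWS is a JSON object of lists of equal length, an entry for each row: "delta_pos": the shift along the tool's x, y, z in cm, a list of three; "rot": the turn, a rotation vector about the tool's x, y, z in degrees, a list of three; "grip": the finger opening in cm, from 0 to 8.76. In form: {"delta_pos": [[x, y, z], ...], "rot": [[rx, ry, rz], ...], "grip": [grip, ...]}. A call has 1 to 12 rows; each row is the pose to reach, as a shift and turn from the pose commanded when the call began, along the tool's axes at that moment; what a row does not reach only later rows make up. A row lasts 1/12 s, in which the tool goes at most 41.7 mm and 7.16 degrees, less where a joint would pass 70% of its speed; a pose out of reach is approached as far as the arm can. A call with a gripper value outside its range is refused whole. The fingers move at their own pace and stop on an object; FORCE is the grip in N (left out, the last holds). Time passes only in rows, so rows that repeat a pose let the fingers close. It gives the time, the measured TCP pose, the force, the opening and the grip force at its end, in the units of the state.
- telemetry.get_state(): the state, without advancing time (a new reading comes with each control period).
- cams.snapshot(name): name is "side" or "top"; returns a dict with "color" (384x512x3 uint8, red, green, blue), "camera_matrix" (3x3 intrinsics, pixels), "dist_coeffs" ([k1, k2, p1, p2, k3] as OpenCV has them; the pictures are not rectified), "world_to_cam" (4x4, takes a point from world to camera coordinates). Camera axes: x right, y up, looking along -z (the intrinsics and any distortion apply to the point x, -y, -z); pixel columns grow to the right and rows downward; lengths in m; the calibration is good to about 2 mm. A picture is of the moment at which its call begins. There is no depth.
- bot.sign_off(): hands the job in; it is judged then, once.
The state is a dict: "time_s": time; "joints": joint angles; "qvel": joint speeds; "joint_torque": joint torques, N m; "eef_pos": TCP position; "tool_rot": TCP orientation; "ft_force": force on the tool from outside, world axes, zero at the start; "torque": the same for the moment, N m; "gripper_width": opening from 0.0 (shut) to 1.0 (fully open); "finger_force": force on a finger pad.
Only numpy, scipy, OpenCV 4.12 (cv2) and the standard library are available. Lean on these libraries where they do the work, as an engineer would, in place of code of your own. Each camera call takes 0.05 s, during which the arm holds its last target. There are 200 camera calls.

TASK

Confirm the anaesthetic checklist for the things on the green gridded mat by pointing from above with the fingertips, about 3 cm over each item and without touching it: first the middle of the barrel of the larger syringe, then the cap of the tallest vial, then the small block-shaped head at the end of the laryngoscope's ribbed handle, and stay still at each for two full seconds. Between one item and the next lift the fingertips at least 10 cm above the tallest thing on the mat, point at neither the smaller syringe nor the shorter vials, and touch or move nothing on the worktop. Finish still pointing at the laryngoscope's head.

Things in the scene. Friction and masses are not known exactly. Their poses are not given: they have to be found in the camera images.
- large_syringe: the larger of two whitish plastic syringes lying on the green gridded mat (the flat top of the worktop, z = 0), 124 mm long, 36 mm wide at its finger flange, 18 mm high. Origin: on the worktop under the middle of its length; its y axis runs along it, nozzle at -y, plunger end at +y, z up
- syringe_barrel (a point): the top of the larger syringe's barrel at mid-barrel, 17 mm above the worktop; x across the barrel (16 mm wide), y along it towards the plunger, z up
- small_syringe: the smaller syringe of the same make, 106 mm long, 29 mm wide at its flange, 14 mm high; origin and axes as the larger one. Not to be pointed at
- tall_vial: the tallest of the three glass vials standing on the mat (those on the side shelf do not count): 66 mm high, 29 mm in diameter, plain white cap. Origin at the centre of its underside, z up
- vial_cap (a point): centre of the top of the tallest vial's cap, 66 mm above the worktop; z up
- short_vial_1: a shorter standing glass vial, 52 mm high, 25 mm in diameter; origin at the centre of its underside. Not to be pointed at
- short_vial_2: a second shorter vial, the same as short_vial_1. Not to be pointed at
- laryngoscope: laryngoscope lying folded on its side, 126 x 63 x 27 mm: a thick, ribbed cylindrical handle with a curved blade folded alongside it. Origin on the worktop under the middle; y runs along the handle, z up
- laryngoscope_head (a point): top of the laryngoscope's small smooth block-shaped head (about 20 mm across, 16 mm long), which sticks out at one end of the ribbed handle; 24 mm above the worktop, 54 mm from the body's origin towards -y and 14 mm towards -x; axes as the body, z up
- kidney_dish: bystander: empty kidney dish, fixed to the worktop, 104 x 194 x 33 mm, origin at the centre of its underside
- needle_carton: bystander: small carton, 40 x 75 x 26 mm, origin at the centre of its underside
- screw_pot: bystander: white pot with a screw lid, 47 mm in diameter, 60 mm high, origin at the centre of its underside
- tape_roll: bystander: roll of tape lying flat, 53 mm in diameter, 12 mm high, origin at the centre of its underside
- airway: bystander: curved oral airway lying flat, 66 x 76 x 12 mm, origin at the centre of its underside
Mind the look-alikes: they are no part of the job. What is shaped like the laryngoscope but red is not meant.

How it is judged:
By the outcome, as a careful person would: the job done as asked, in the order asked, and still so for the second after the job is handed in, with the robot touching nothing.
It also fails if it takes over 58 s, if anything falls off the work surface, if the arm or the gripper's body presses on something with over 40 N, if the wrist force passes 120 N, or if a joint passes its speed limit or range.

## Working session

There is one attempt and no reset: what is moved stays moved. The work goes in short steps, Python scripts to look and compute and a shell command to move; the robot and the scene stay as the last step left them, time stands still between calls to the robot, and variables do not carry over. Pictures are saved under pics/ and viewed, at most 10 in all, crops included, and the job is handed in when it is done.

```bash
mkdir -p pics
cat > h.py <<'E'
import numpy as np, cv2
from plant import telemetry, cams, bot
def ray(s,uv):
    p=cv2.undistortPoints(np.array([[uv]],float),np.array(s["camera_matrix"]),np.array(s["dist_coeffs"]))[0,0]
    T=np.array(s["world_to_cam"]);R=T[:3,:3];c=-R.T@T[:3,3]
    return c,R.T@np.array([p[0],-p[1],-1.])
def onz(s,uv,z):
    c,d=ray(s,uv);return c+d*(z-c[2])/d[2]
def proj(s,P):
    T=np.array(s["world_to_cam"]);q=T[:3,:3]@np.array(P)+T[:3,3]
    return cv2.projectPoints(np.array([[q[0],-q[1],-q[2]]]),np.zeros(3),np.zeros(3),np.array(s["camera_matrix"]),np.array(s["dist_coeffs"]))[0][0,0]
E
python3 - <<'E'
from h import *
import pickle
for n in("top","side"):
    s=cams.snapshot(n);pickle.dump(s,open(n+".pkl","wb"))
    cv2.imwrite(f"pics/{n}0.png",cv2.resize(s["color"][:,:,::-1],(800,600),interpolation=cv2.INTER_CUBIC))
    c,_=ray(s,(256,192));print(n,c.round(3),onz(s,(256,192),0).round(3))
st=telemetry.get_state();print(st["time_s"],st["eef_pos"],np.round(st["tool_rot"],3))
E
```

```text
top [ 0.483 -0.04   1.117] [ 0.559 -0.078  0.   ]
side [ 0.441 -0.794  0.582] [0.587 0.044 0.   ]
0.1 [0.17854796 0.65052032 0.24452738] [[ 0.964 -0.265 -0.   ]
 [-0.265 -0.964 -0.001]
 [ 0.     0.002 -1.   ]]
```

View pics/top0.png

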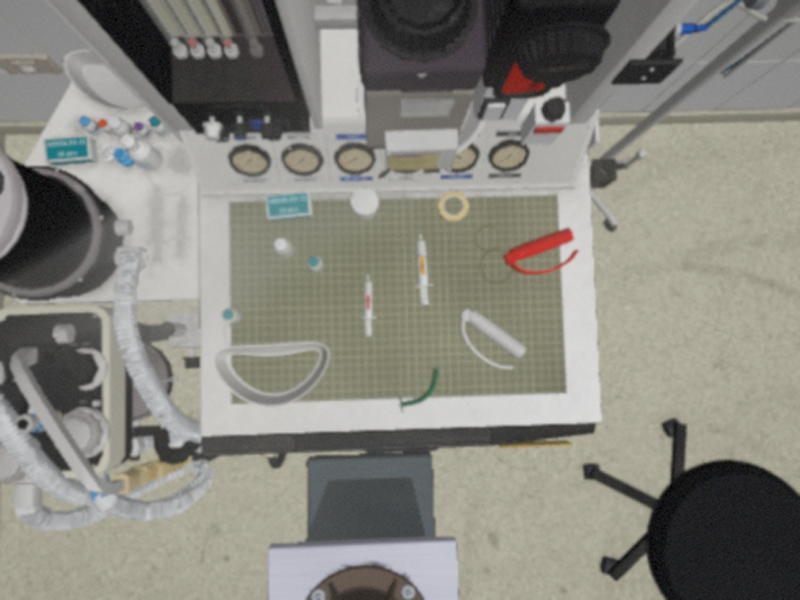

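View pics/side0.png

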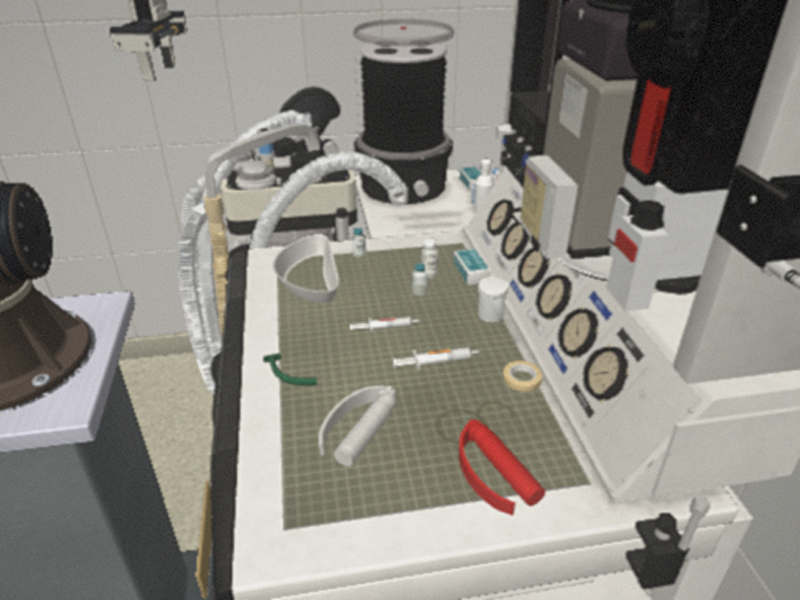

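The top view (800x600) shows:
- **Syringes:** one with an orange label at (423,270) and one with a red label at (368,305). The orange one looks longer.
- **Vials:** white-capped at (282,245), teal-capped at (315,262) and (228,314). The white-capped one looks tallest.
- **Laryngoscopes:** a grey one with its head near (468,316), and a red decoy at (540,250).

I'll confirm these in an enlarged crop and measure.

Run:
```python
from h import *
import pickle
t=pickle.load(open("top.pkl","rb"));s=pickle.load(open("side.pkl","rb"))
a=t["color"][140:240,165:345,::-1];b=s["color"][145:305,200:320,::-1]
cv2.imwrite("pics/c1.png",cv2.resize(a,None,fx=4.4,fy=4.4,interpolation=cv2.INTER_CUBIC))
cv2.imwrite("pics/c2.png",cv2.resize(b,None,fx=3.7,fy=3.7,interpolation=cv2.INTER_CUBIC))
for n,im in(("top",t),("side",s)):
    hsv=cv2.cvtColor(im["color"],cv2.COLOR_RGB2HSV)
    m=((hsv[...,1]<45)&(hsv[...,2]>135)).astype(np.uint8)
    k,l,st,c=cv2.connectedComponentsWithStats(m)
    for i in range(1,k):
        if 12<st[i,4]<1500:
            u,v=c[i]; p=onz(im,(u,v),.01)
            if .3<p[0]<.8 and abs(p[1])<.4:
                ys,xs=np.where(l==i);W=np.array([onz(im,(x,y),.012)[:2] for x,y in zip(xs,ys)])
                cen,sz,an=cv2.minAreaRect(W.astype(np.float32)*1000)
                print(n,st[i],c[i].round(1),p.round(3),np.round(sz))
```

```text
top [160 104  10   6  23] [164.3 107.3] [0.794 0.163 0.01 ] [14. 21.]
top [284 125  13  13  73] [289.7 131. ] [ 0.722 -0.174  0.01 ] [33. 33.]
top [251 136   4   8  15] [252.7 139. ] [ 0.702 -0.073  0.01 ] [19.  8.]
top [334 144   6  10  25] [336.7 147.8] [ 0.673 -0.301  0.01 ] [24. 13.]
top [194 163  14  14  80] [202.6 170. ] [0.621 0.064 0.01 ] [33. 35.]
top [257 162   4   8  14] [258.8 166.4] [ 0.627 -0.087  0.01 ] [19.  8.]
top [337 165  13   7  31] [343.8 167.1] [ 0.62  -0.318  0.01 ] [33. 16.]
top [200 195   9   4  17] [204.1 196.5] [0.55  0.062 0.01 ] [ 8. 21.]
top [184 201   3   9  18] [185.1 204.9] [0.529 0.113 0.01 ] [ 5. 21.]
top [189 201   4   8  14] [190.7 204.5] [0.53  0.098 0.01 ] [19.  8.]
top [194 201  15   3  25] [201.1 201.8] [0.536 0.07  0.01 ] [37.  5.]
top [179 233  10   5  24] [184.  234.5] [0.45  0.117 0.01 ] [24. 11.]
top [168 234   9   3  14] [172.2 234.8] [0.451 0.148 0.01 ] [21.  5.]
top [227 236   4  10  18] [228.8 241.5] [ 0.428 -0.001  0.01 ] [24.  6.]
top [340 240   3   8  14] [340.9 243.6] [ 0.413 -0.301  0.01 ] [ 5. 19.]
side [223 202  46  11 239] [244.1 206.8] [ 0.546 -0.027  0.01 ] [ 38. 108.]
side [249 222  58  16 377] [276.4 228.5] [ 0.605 -0.12   0.01 ] [129.  47.]
side [176 231   5   5  17] [177.9 232.7] [ 0.389 -0.096  0.01 ] [ 7. 16.]
side [326 233  17  10  90] [334.1 236.6] [ 0.722 -0.168  0.01 ] [29. 34.]
side [212 237   3   8  13] [212.8 241. ] [ 0.462 -0.137  0.01 ] [23.  4.]
side [ 202  244   51   58 1172] [229.2 268.4] [ 0.487 -0.224  0.01 ] [154.  76.]
```

View pics/c1.png

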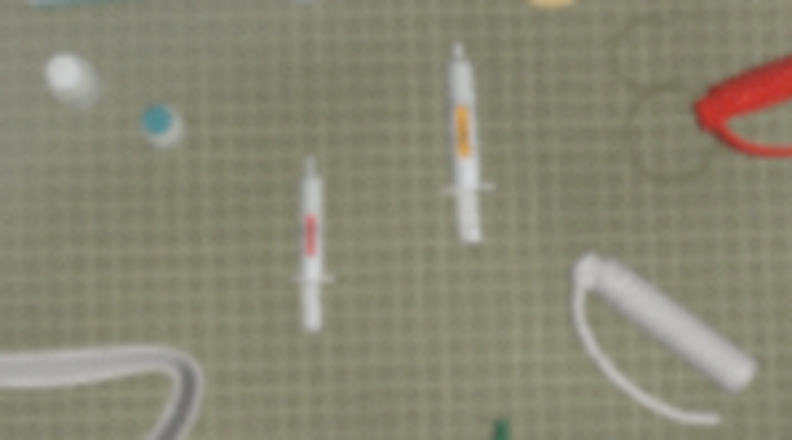

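View pics/c2.png

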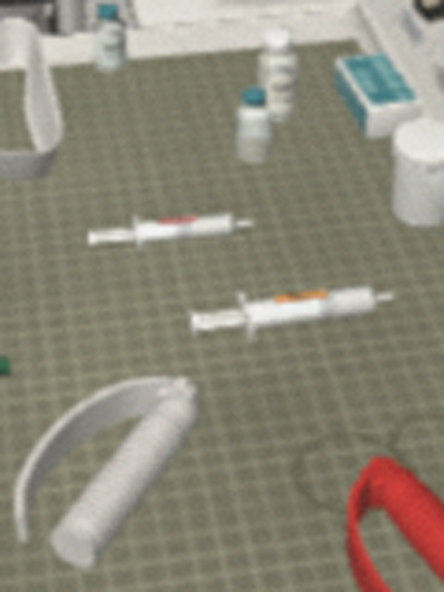

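The crops confirm the choices:
- **Large syringe (orange label):** nozzle (458,45), barrel shoulder (459,58), flange (470,186), end (472,242), so mid-barrel is about (464,123). The red-label one is clearly shorter.
- **Tall vial:** white cap at (66,71) in the top crop and (279,38) in the side crop. It stands taller than both teal-capped vials.
- **Laryngoscope head:** grey block at (588,270) in the top crop and (182,388) in the side crop. The red one is the decoy.

Run:
```python
from h import *
import pickle
t=pickle.load(open("top.pkl","rb"));s=pickle.load(open("side.pkl","rb"))
A=lambda u,v:((u+.5)/4.4-.5+165,(v+.5)/4.4-.5+140)
B=lambda u,v:((u+.5)/3.7-.5+200,(v+.5)/3.7-.5+145)
def tri(a,b):
    c1,d1=ray(t,a);c2,d2=ray(s,b);d1/=np.linalg.norm(d1);d2/=np.linalg.norm(d2)
    k=np.linalg.lstsq(np.c_[d1,-d2],c2-c1,rcond=None)[0];p,q=c1+k[0]*d1,c2+k[1]*d2
    return ((p+q)/2).round(4),round(np.linalg.norm(p-q),4)
n,e=onz(t,A(458,45),.009),onz(t,A(472,242),.009);print("large len",np.linalg.norm(n-e),n,e)
n,e=onz(t,A(311,158),.007),onz(t,A(313,331),.007);print("small len",np.linalg.norm(n-e))
print("barrel top",onz(t,A(464,123),.017),"side",onz(s,B(312,298),.017))
print("shoulder/flange",onz(t,A(459,58),.009),onz(t,A(470,186),.009),onz(s,B(375,298),.009),onz(s,B(249,313),.009))
print("cap",onz(t,A(66,71),.066),"side",onz(s,B(279,38),.066),tri(A(66,71),B(279,38)))
print("short1 cap",onz(t,A(157,120),.052))
print("head",onz(t,A(588,270),.024),"side",onz(s,B(182,388),.024),tri(A(588,270),B(182,388)))
# predicted head from extremes
h,b=onz(t,A(577,259),.014),onz(t,A(750,380),.014);print("lar ext",h,b,np.linalg.norm(h-b))
# exact lar mask, box, head
hsv=cv2.cvtColor(t["color"],cv2.COLOR_RGB2HSV)
# contrast vs local green: use b channel minus green-ness
I=cv2.resize(t["color"][192:242,288:345],None,fx=14,fy=12,interpolation=cv2.INTER_CUBIC)
sat=hsv[...,1].astype(int);m=((sat<32)).astype(np.uint8);m[:, :290]=0;m[:192]=0;m[242:]=0;m[:,345:]=0
k,l,st,c=cv2.connectedComponentsWithStats(m);i=1+st[1:,4].argmax();ys,xs=np.where(l==i)
W=np.array([onz(t,(x,y),.012)[:2] for x,y in zip(xs,ys)])*1000
r=cv2.minAreaRect(W.astype(np.float32));print("lar box",r)
yv=(b-h)[:2];yv/=np.linalg.norm(yv);xv=np.array([yv[1],-yv[0]]);print("head from box",np.array(r[0])-54*yv-14*xv,yv)
cv2.imwrite("pics/c3.png",cv2.resize(np.hstack([t["color"][192:247,286:341],s["color"][236:291,215:270]])[:,:,::-1],None,fx=7.2,fy=7.2,interpolation=cv2.INTER_CUBIC))
```

```text
large len 0.12199534715964658 [ 0.67197736 -0.11533576  0.009     ] [ 0.55007601 -0.12012395  0.009     ]
small len 0.10600199184479929
barrel top [ 0.62249318 -0.11696134  0.017     ] side [ 0.6215295  -0.11960245  0.017     ]
shoulder/flange [ 0.66388214 -0.11570146  0.009     ] [ 0.58452744 -0.11998868  0.009     ] [ 0.66176081 -0.11677069  0.009     ] [ 0.58363541 -0.11728948  0.009     ]
cap [0.65225741 0.11650925 0.066     ] side [0.64968728 0.10956576 0.066     ] (array([0.6522, 0.1173, 0.0616]), np.float64(0.0015))
short1 cap [0.62427971 0.06606026 0.052     ]
head [ 0.53030148 -0.18874153  0.024     ] side [ 0.53117439 -0.19148284  0.024     ] (array([ 0.531 , -0.1891,  0.0218]), np.float64(0.0011))
lar ext [ 0.53763761 -0.18361315  0.014     ] [ 0.46098672 -0.28664053  0.014     ] 0.12841339734502683
lar box ((484.74365234375, -224.74908447265625), (130.8836669921875, 66.79621124267578), 52.765647888183594)
head from box [ 528.20898888 -189.78103449] [-0.59690729 -0.80231022]
```

View pics/c3.png

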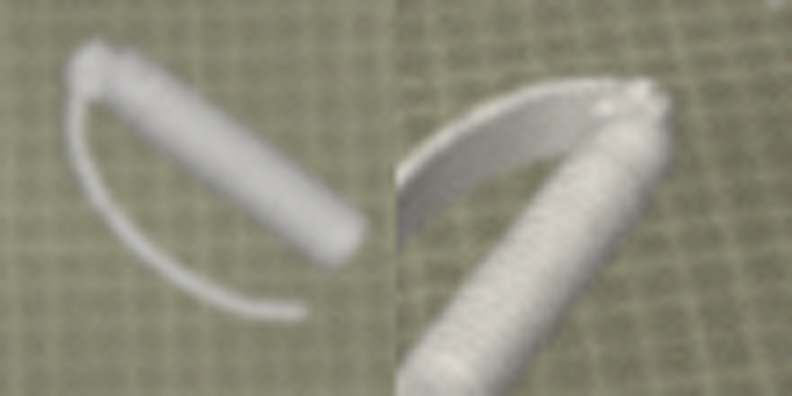

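The enlarged crop shows the head at (90,70), with the thick handle running from about (110,85) to (345,240). That agrees with the triangulated z of 22 mm, the 124 mm and 106 mm syringe lengths and the vial height. Before moving I'll check the hose clearance and work out the shifts in tool axes.

Run:
```python
from h import *
import pickle
t=pickle.load(open("top.pkl","rb"));s=pickle.load(open("side.pkl","rb"))
st=telemetry.get_state();p=st["eef_pos"];R=np.array(st["tool_rot"])
print("tcp top px800",proj(t,p)/.64,"side",proj(s,p)/.64)
for z in(.0,.1,.2,.3):   # hose arch crown, side px (330,160) and (290,180)
    c,d=ray(s,(330*.64,158*.64))
    k=(z-c[2])/d[2];P=c+k*d;print("z",z,P.round(3),(proj(t,P)/.64).round())
pts=[p,[.20,.62,.40],[.6225,-.118,.30],[.6225,-.118,.066],[.6225,-.118,.21],[.652,.1165,.21],[.652,.1165,.115],[.652,.1165,.21],[.530,-.189,.21],[.530,-.189,.073]]
for a,b in zip(pts,pts[1:]): print((R.T@(np.array(b)-a)*100).round(2))
```

```text
tcp top px800 [-169.09341563  606.75995971] side [158.40316506  62.98427541]
z 0.0 [0.526 0.678 0.   ] [-52. 332.]
z 0.1 [0.511 0.425 0.1  ] [ 76. 335.]
z 0.2 [0.496 0.172 0.2  ] [228. 339.]
z 0.3 [ 0.482 -0.08   0.3  ] [411. 344.]
[  2.88   2.4  -15.54]
[60.28 59.97 10.1 ]
[-0.   -0.04 23.4 ]
[  0.     0.02 -14.4 ]
[ -3.36 -23.39  -0.04]
[-0.   -0.01  9.5 ]
[ 0.    0.01 -9.5 ]
[-3.68 32.69  0.05]
[-0.   -0.02 13.7 ]
```

The hose crown is at about z = 0.14, so crossing at z = 0.4 is clear. I'll rise and shut the fingers to make a single pointer.

```bash
python3 -m inch '{"delta_pos":[[0,0,-1],[0,0,-3],[0,0,-5],[0,0,-7],[0,0,-9],[0,0,-11],[0,0,-13],[0,0,-14.5],[0,0,-15.5],[0,0,-15.5]],"rot":[[0,0,0],[0,0,0],[0,0,0],[0,0,0],[0,0,0],[0,0,0],[0,0,0],[0,0,0],[0,0,0],[0,0,0]],"grip":[0,0,0,0,0,0,0,0,0,0]}'
python3 -m inch '{"delta_pos":[[1,1,0],[3,3,0],[5,5,0],[7.5,7.5,0],[10,10,0],[12.5,12.5,0],[15,15,0],[17.5,17.5,0],[20,20,0],[22.5,22.5,0],[24,24,0],[25,25,0]],"rot":[[0,0,0],[0,0,0],[0,0,0],[0,0,0],[0,0,0],[0,0,0],[0,0,0],[0,0,0],[0,0,0],[0,0,0],[0,0,0],[0,0,0]],"grip":[0,0,0,0,0,0,0,0,0,0,0,0]}'
python3 - <<'E'
from h import *
st=telemetry.get_state();print(np.round(st["joints"],2),(np.array(st["tool_rot"]).T@(np.array([.6225,-.118,.25])-st["eef_pos"])*100).round(2))
E
```

```text
time_s: 0.93
eef_pos: [0.1789, 0.6514, 0.4033]
tool_rot: [[0.964, -0.265, 0.001], [-0.265, -0.964, 0.004], [-0.0, -0.004, -1.0]]
ft_force: [-0.8, 0.5, 0.4]
gripper_width: 0.307
finger_force: 0.0
time_s: 1.93
eef_pos: [0.3541, 0.3408, 0.3997]
tool_rot: [[0.964, -0.266, -0.001], [-0.266, -0.964, -0.001], [-0.0, 0.001, -1.0]]
ft_force: [-0.1, -0.1, -0.3]
gripper_width: 0.002
finger_force: 0.0
[ 1.17 -0.01 -0.1  -0.   -1.48  0.13] [38.09 37.07 14.99]
```

```bash
python3 -m inch '{"delta_pos":[[1,1,0],[3,3,0],[5,5,0],[7.5,7.5,0],[10,10,0],[12.5,12.5,0],[15,15,0],[17.5,17.5,0],[20,20,0],[22.5,22.5,0],[24,24,0],[25,25,0]],"rot":[[0,0,0],[0,0,0],[0,0,0],[0,0,0],[0,0,0],[0,0,0],[0,0,0],[0,0,0],[0,0,0],[0,0,0],[0,0,0],[0,0,0]],"grip":[0,0,0,0,0,0,0,0,0,0,0,0]}'
python3 -m inch '{"delta_pos":[[1,1,1],[2.5,2.5,2.5],[4.2,4,4],[6,5.5,6],[8,7.3,8],[10,9,10],[11.5,10.5,12],[12.5,11.5,14],[13,12,15],[13.1,12.1,15],[13.1,12.1,15]],"rot":[[0,0,0],[0,0,0],[0,0,0],[0,0,0],[0,0,0],[0,0,0],[0,0,0],[0,0,0],[0,0,0],[0,0,0],[0,0,0]],"grip":[0,0,0,0,0,0,0,0,0,0,0]}'
python3 - <<'E'
from h import *
st=telemetry.get_state();print(np.round(st["joints"],2),(np.array(st["tool_rot"]).T@(np.array([.6225,-.118,.066])-st["eef_pos"])*100).round(2))
E
```

```text
time_s: 2.93
eef_pos: [0.529, 0.0343, 0.399]
tool_rot: [[0.964, -0.266, -0.002], [-0.266, -0.964, -0.001], [-0.002, 0.001, -1.0]]
ft_force: [-0.7, -0.1, 0.4]
gripper_width: 0.008
finger_force: 0.0
time_s: 3.85
eef_pos: [0.6225, -0.115, 0.2498]
tool_rot: [[0.964, -0.265, -0.002], [-0.265, -0.964, -0.0], [-0.002, 0.001, -1.0]]
ft_force: [1.2, -0.7, 0.5]
gripper_width: 0.003
finger_force: 0.0
[ 0.13  0.29 -0.08  0.   -1.21  1.18] [ 0.1   0.28 18.39]
```

```bash
python3 -m inch '{"delta_pos":[[0.1,0.3,1],[0.1,0.3,3],[0.1,0.3,5.5],[0.1,0.3,8],[0.1,0.3,10.5],[0.1,0.3,13],[0.1,0.3,15],[0.1,0.3,16.5],[0.1,0.3,17.6],[0.1,0.3,18.2],[0.1,0.3,18.4],[0.1,0.3,18.4]],"rot":[[0,0,0],[0,0,0],[0,0,0],[0,0,0],[0,0,0],[0,0,0],[0,0,0],[0,0,0],[0,0,0],[0,0,0],[0,0,0],[0,0,0]],"grip":[0,0,0,0,0,0,0,0,0,0,0,0]}'
python3 - <<'E'
from h import *
st=telemetry.get_state();p=np.array(st["eef_pos"]);print((np.array(st["tool_rot"]).T@(np.array([.6225,-.118,.066])-p)*100).round(2))
s=cams.snapshot("side");tip=p+.019*np.array(st["tool_rot"])[:,2];u,v=proj(s,tip);print("tip",tip,u,v,"tgt",proj(s,[.6225,-.118,.017]))
x,y=int(u)-50,int(v)-35
cv2.imwrite("pics/p1.png",cv2.resize(s["color"][y:y+75,x:x+100,::-1],None,fx=7,fy=7,interpolation=cv2.INTER_CUBIC));print(x,y)
E
```

```text
time_s: 4.85
eef_pos: [0.6234, -0.1178, 0.0669]
tool_rot: [[0.964, -0.264, 0.001], [-0.264, -0.964, -0.0], [0.001, -0.0, -1.0]]
ft_force: [-0.2, 0.2, 0.6]
gripper_width: 0.001
finger_force: 0.0
[-0.08  0.04  0.09]
tip [ 0.62339734 -0.11778249  0.04789309] 285.14003559482774 213.51163289247782 tgt [284.21977358 224.67741782]
235 178
```

View pics/p1.png

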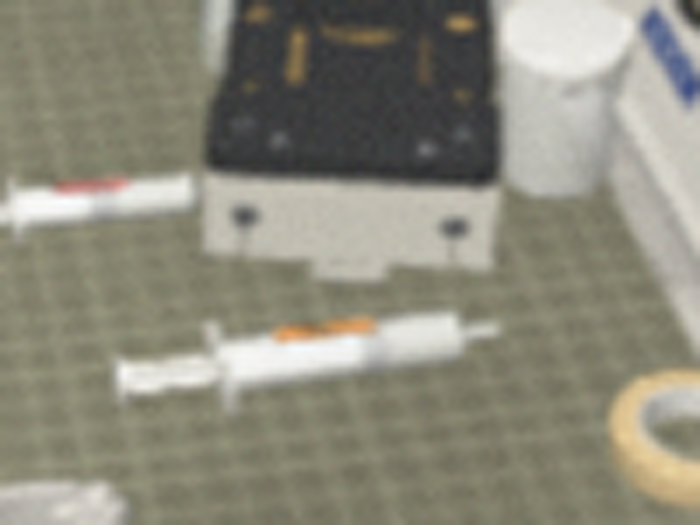

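The fingertips at (350,275) are centred over the barrel at (345,330), about 3 cm up, with the pot clear. I'll hold for about 2.9 s, then lift.

```bash
python3 -m inch '{"delta_pos":[[0,0,0],[0,0,0],[0,0,0],[0,0,0],[0,0,0],[0,0,0],[0,0,0],[0,0,0],[0,0,0],[0,0,0],[0,0,0],[0,0,0]],"rot":[[0,0,0],[0,0,0],[0,0,0],[0,0,0],[0,0,0],[0,0,0],[0,0,0],[0,0,0],[0,0,0],[0,0,0],[0,0,0],[0,0,0]],"grip":[0,0,0,0,0,0,0,0,0,0,0,0]}' | head -2
python3 -m inch '{"delta_pos":[[0,0,0],[0,0,0],[0,0,0],[0,0,0],[0,0,0],[0,0,0],[0,0,0],[0,0,0],[0,0,0],[0,0,0],[0,0,0],[0,0,0]],"rot":[[0,0,0],[0,0,0],[0,0,0],[0,0,0],[0,0,0],[0,0,0],[0,0,0],[0,0,0],[0,0,0],[0,0,0],[0,0,0],[0,0,0]],"grip":[0,0,0,0,0,0,0,0,0,0,0,0]}' | head -2
python3 -m inch '{"delta_pos":[[0,0,0],[0,0,0],[0,0,0],[0,0,0],[0,0,0],[0,0,0],[0,0,0],[0,0,0],[0,0,0],[0,0,0],[0,0,0],[0,0,0]],"rot":[[0,0,0],[0,0,0],[0,0,0],[0,0,0],[0,0,0],[0,0,0],[0,0,0],[0,0,0],[0,0,0],[0,0,0],[0,0,0],[0,0,0]],"grip":[0,0,0,0,0,0,0,0,0,0,0,0]}' | head -2
python3 -m inch '{"delta_pos":[[0,0,-1],[0,0,-3],[0,0,-5.5],[0,0,-8],[0,0,-10.5],[0,0,-13],[0,0,-14.5],[0,0,-15.5],[0,0,-16],[0,0,-16]],"rot":[[0,0,0],[0,0,0],[0,0,0],[0,0,0],[0,0,0],[0,0,0],[0,0,0],[0,0,0],[0,0,0],[0,0,0]],"grip":[0,0,0,0,0,0,0,0,0,0]}'
python3 -m inch '{"delta_pos":[[-0.2,-1,0],[-0.5,-3,0],[-0.8,-5.5,0],[-1.2,-8,0],[-1.5,-10.5,0],[-1.9,-13,0],[-2.2,-15.5,0],[-2.6,-18,0],[-2.9,-20.5,0],[-3.2,-22.3,0],[-3.4,-23.4,0],[-3.4,-23.4,0]],"rot":[[0,0,0],[0,0,0],[0,0,0],[0,0,0],[0,0,0],[0,0,0],[0,0,0],[0,0,0],[0,0,0],[0,0,0],[0,0,0],[0,0,0]],"grip":[0,0,0,0,0,0,0,0,0,0,0,0]}'
python3 - <<'E'
from h import *
st=telemetry.get_state();print((np.array(st["tool_rot"]).T@(np.array([.652,.1165,.115])-st["eef_pos"])*100).round(2))
E
```

```text
time_s: 5.9
eef_pos: [0.623, -0.1181, 0.0663]
time_s: 6.9
eef_pos: [0.623, -0.1181, 0.0664]
time_s: 7.9
eef_pos: [0.623, -0.1181, 0.0663]
time_s: 8.73
eef_pos: [0.6232, -0.1181, 0.2275]
tool_rot: [[0.964, -0.265, 0.002], [-0.265, -0.964, 0.0], [0.001, -0.001, -1.0]]
ft_force: [0.3, 0.2, 0.8]
gripper_width: 0.003
finger_force: 0.0
time_s: 9.73
eef_pos: [0.6519, 0.1187, 0.2251]
tool_rot: [[0.965, -0.263, -0.002], [-0.263, -0.965, -0.001], [-0.001, 0.001, -1.0]]
ft_force: [0.5, 0.5, 0.2]
gripper_width: 0.005
finger_force: 0.0
[ 0.09  0.2  11.01]
```

```bash
python3 -m inch '{"delta_pos":[[0,0.1,1],[0,0.1,2.5],[0,0.1,4],[0,0.1,5.5],[0,0.1,7],[0,0.1,8.5],[0,0.1,9.7],[0,0.1,10.5],[0,0.1,11],[0,0.1,11],[0,0.1,11],[0,0.1,11]],"rot":[[0,0,0],[0,0,0],[0,0,0],[0,0,0],[0,0,0],[0,0,0],[0,0,0],[0,0,0],[0,0,0],[0,0,0],[0,0,0],[0,0,0]],"grip":[0,0,0,0,0,0,0,0,0,0,0,0]}'
python3 - <<'E'
from h import *
st=telemetry.get_state();p=np.array(st["eef_pos"]);print((np.array(st["tool_rot"]).T@(np.array([.652,.1165,.115])-p)*100).round(2))
s=cams.snapshot("side");tip=p+.019*np.array(st["tool_rot"])[:,2];u,v=proj(s,tip);print("tip",tip,u,v,"tgt",proj(s,[.652,.1165,.066]))
x,y=int(u)-50,int(v)-35
cv2.imwrite("pics/p2.png",cv2.resize(s["color"][y:y+75,x:x+100,::-1],None,fx=7,fy=7,interpolation=cv2.INTER_CUBIC));print(x,y)
E
```

```text
time_s: 10.73
eef_pos: [0.6524, 0.1157, 0.1172]
tool_rot: [[0.964, -0.264, 0.001], [-0.264, -0.964, 0.0], [0.001, -0.001, -1.0]]
ft_force: [-0.9, -0.8, -0.6]
gripper_width: 0.008
finger_force: 0.0
[-0.06 -0.06  0.22]
tip [0.65239083 0.11573861 0.09822119] 275.8725938792176 142.7410860045349 tgt [275.34167507 153.56237307]
225 107
```

View pics/p2.png

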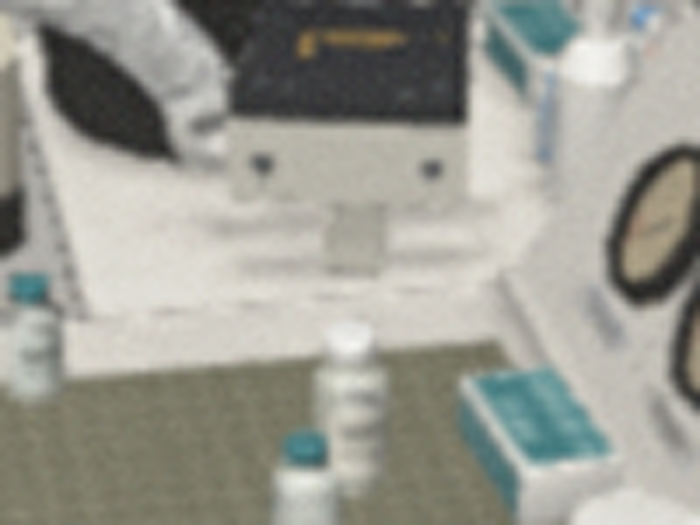

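The fingertips at (355,272) are directly over the white cap at (348,330), about 3 cm up. I'll hold, lift and go to the laryngoscope head.

```bash
python3 -m inch '{"delta_pos":[[0,0,0],[0,0,0],[0,0,0],[0,0,0],[0,0,0],[0,0,0],[0,0,0],[0,0,0],[0,0,0],[0,0,0],[0,0,0],[0,0,0]],"rot":[[0,0,0],[0,0,0],[0,0,0],[0,0,0],[0,0,0],[0,0,0],[0,0,0],[0,0,0],[0,0,0],[0,0,0],[0,0,0],[0,0,0]],"grip":[0,0,0,0,0,0,0,0,0,0,0,0]}' | head -2
python3 -m inch '{"delta_pos":[[0,0,0],[0,0,0],[0,0,0],[0,0,0],[0,0,0],[0,0,0],[0,0,0],[0,0,0],[0,0,0],[0,0,0],[0,0,0],[0,0,0]],"rot":[[0,0,0],[0,0,0],[0,0,0],[0,0,0],[0,0,0],[0,0,0],[0,0,0],[0,0,0],[0,0,0],[0,0,0],[0,0,0],[0,0,0]],"grip":[0,0,0,0,0,0,0,0,0,0,0,0]}' | head -2
python3 -m inch '{"delta_pos":[[0,0,0],[0,0,0],[0,0,0],[0,0,0],[0,0,0],[0,0,0],[0,0,0],[0,0,0],[0,0,0],[0,0,0],[0,0,0],[0,0,0]],"rot":[[0,0,0],[0,0,0],[0,0,0],[0,0,0],[0,0,0],[0,0,0],[0,0,0],[0,0,0],[0,0,0],[0,0,0],[0,0,0],[0,0,0]],"grip":[0,0,0,0,0,0,0,0,0,0,0,0]}' | head -2
python3 -m inch '{"delta_pos":[[0,0,-1],[0,0,-3],[0,0,-5],[0,0,-7],[0,0,-9],[0,0,-10.3],[0,0,-11],[0,0,-11],[0,0,-11]],"rot":[[0,0,0],[0,0,0],[0,0,0],[0,0,0],[0,0,0],[0,0,0],[0,0,0],[0,0,0],[0,0,0]],"grip":[0,0,0,0,0,0,0,0,0]}' | head -2
python3 -m inch '{"delta_pos":[[-0.1,1,0],[-0.3,3,0],[-0.7,6,0],[-1,9,0],[-1.4,12.5,0],[-1.8,16,0],[-2.2,19.5,0],[-2.6,23,0],[-3,26.5,0],[-3.4,29.5,0],[-3.6,31.7,0],[-3.7,32.7,0]],"rot":[[0,0,0],[0,0,0],[0,0,0],[0,0,0],[0,0,0],[0,0,0],[0,0,0],[0,0,0],[0,0,0],[0,0,0],[0,0,0],[0,0,0]],"grip":[0,0,0,0,0,0,0,0,0,0,0,0]}'
python3 -m inch '{"delta_pos":[[0,0,0],[0,0,0],[0,0,0]],"rot":[[0,0,0],[0,0,0],[0,0,0]],"grip":[0,0,0]}' | head -2
python3 - <<'E'
from h import *
st=telemetry.get_state();print((np.array(st["tool_rot"]).T@(np.array([.530,-.189,.073])-st["eef_pos"])*100).round(2))
E
```

```text
time_s: 11.78
eef_pos: [0.6518, 0.1156, 0.1163]
time_s: 12.78
eef_pos: [0.6519, 0.1156, 0.1164]
time_s: 13.78
eef_pos: [0.6518, 0.1156, 0.1163]
time_s: 14.53
eef_pos: [0.6517, 0.1156, 0.2264]
time_s: 15.53
eef_pos: [0.5268, -0.193, 0.2257]
tool_rot: [[0.964, -0.267, -0.002], [-0.267, -0.964, -0.0], [-0.002, 0.0, -1.0]]
ft_force: [0.2, 1.1, 0.5]
gripper_width: 0.005
finger_force: 0.0
time_s: 15.78
eef_pos: [0.5295, -0.1897, 0.226]
[ 0.04 -0.08 15.3 ]
```

```bash
python3 -m inch '{"delta_pos":[[0,-0.1,1],[0,-0.1,3],[0,-0.1,5],[0,-0.1,7],[0,-0.1,9],[0,-0.1,11],[0,-0.1,12.8],[0,-0.1,14],[0,-0.1,14.8],[0,-0.1,15.2],[0,-0.1,15.3],[0,-0.1,15.3]],"rot":[[0,0,0],[0,0,0],[0,0,0],[0,0,0],[0,0,0],[0,0,0],[0,0,0],[0,0,0],[0,0,0],[0,0,0],[0,0,0],[0,0,0]],"grip":[0,0,0,0,0,0,0,0,0,0,0,0]}'
python3 - <<'E'
from h import *
st=telemetry.get_state();p=np.array(st["eef_pos"]);print((np.array(st["tool_rot"]).T@(np.array([.530,-.189,.073])-p)*100).round(2))
s=cams.snapshot("side");tip=p+.019*np.array(st["tool_rot"])[:,2];u,v=proj(s,tip);print("tip",tip,u,v,"tgt",proj(s,[.530,-.189,.024]))
x,y=int(u)-50,int(v)-35
cv2.imwrite("pics/p3.png",cv2.resize(s["color"][y:y+75,x:x+100,::-1],None,fx=7,fy=7,interpolation=cv2.INTER_CUBIC));print(x,y)
E
```

```text
time_s: 16.78
eef_pos: [0.5302, -0.1887, 0.0734]
tool_rot: [[0.965, -0.264, 0.0], [-0.264, -0.965, -0.0], [0.0, 0.0, -1.0]]
ft_force: [0.2, -0.5, 0.8]
gripper_width: 0.008
finger_force: 0.0
[-0.01  0.04  0.04]
tip [ 0.53021605 -0.18867009  0.05441216] 247.9493864020767 237.24161121833097 tgt [248.06004554 248.74877214]
197 202
```

View pics/p3.png

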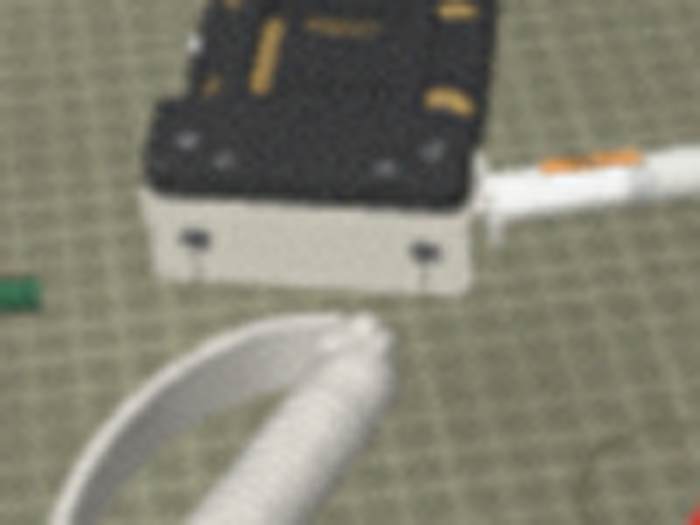

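The head is at (358,328), as predicted, and the fingertips project to (356,247), straight above it by about 3 cm (they are hidden behind the gripper body). I'll hold and hand in.

```bash
python3 -m inch '{"delta_pos":[[0,0,0],[0,0,0],[0,0,0],[0,0,0],[0,0,0],[0,0,0],[0,0,0],[0,0,0],[0,0,0],[0,0,0],[0,0,0],[0,0,0]],"rot":[[0,0,0],[0,0,0],[0,0,0],[0,0,0],[0,0,0],[0,0,0],[0,0,0],[0,0,0],[0,0,0],[0,0,0],[0,0,0],[0,0,0]],"grip":[0,0,0,0,0,0,0,0,0,0,0,0]}' | head -2
python3 -m inch '{"delta_pos":[[0,0,0],[0,0,0],[0,0,0],[0,0,0],[0,0,0],[0,0,0],[0,0,0],[0,0,0],[0,0,0],[0,0,0],[0,0,0],[0,0,0]],"rot":[[0,0,0],[0,0,0],[0,0,0],[0,0,0],[0,0,0],[0,0,0],[0,0,0],[0,0,0],[0,0,0],[0,0,0],[0,0,0],[0,0,0]],"grip":[0,0,0,0,0,0,0,0,0,0,0,0]}' | head -2
python3 -m inch '{"delta_pos":[[0,0,0],[0,0,0],[0,0,0],[0,0,0],[0,0,0],[0,0,0],[0,0,0],[0,0,0],[0,0,0],[0,0,0],[0,0,0],[0,0,0]],"rot":[[0,0,0],[0,0,0],[0,0,0],[0,0,0],[0,0,0],[0,0,0],[0,0,0],[0,0,0],[0,0,0],[0,0,0],[0,0,0],[0,0,0]],"grip":[0,0,0,0,0,0,0,0,0,0,0,0]}' | head -2
python3 -c "from plant import bot; print(bot.sign_off())"
```

```text
time_s: 17.83
eef_pos: [0.5299, -0.189, 0.0733]
time_s: 18.83
eef_pos: [0.5299, -0.189, 0.0734]
time_s: 19.83
eef_pos: [0.5299, -0.189, 0.0734]
the job is handed in; nothing more can be done
None
```

The arm pointed in order at the larger syringe's barrel, the tallest vial's cap and the laryngoscope's head, about 3 cm above each for about 3 s, with no sign of contact, and the job was handed in at about 20 s still pointing at the head.

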